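Roll the laser tube into its vee mount and clamp it

ROBOT

A 7-joint arm with a two-finger parallel gripper is mounted at the origin on the work surface. World frame = base frame: x ahead of the robot, y to its left, z up, the work surface at z = 0. Lengths are in m, angles in rad, forces in N, time in s.
With the tool pointing down it reaches from about 0.4 to 0.85 m from the base axis. Payload 6.9 kg.
Tool frame: the origin (TCP) lies midway between the tips of the shut fingers; the grasp point (between the pads) lies behind it (ctrl.pinch_z is the z of the grasp point in the tool frame, in m); z points along the fingers, y is the direction in which the jaws open and shut (so a half turn about z gives the same grasp; the last joint's range is limited). The gripper opens to 85 mm and grips with 20 to 120 N. Pads are 22 mm wide; open, the fingers measure 114 mm over their backs; the gripper's body (76 mm by 85 mm) begins 54 mm behind the grasp point. The pads swing forward as they close: fully open they stand 13 mm farther back than shut.
Start: joints at [1.444, 0.507, -0.238, 1.5, 0.126, 1.149, -0.155], TCP at [0.144, -0.608, 0.231] pointing down, gripper open.
Joint ranges: [-3.08, 3.08], [-0.24, 2.05], [-1.43, 1.35], [0, 2.5], [-1.52, 4.66], [0.17, 1.96], [-2.89, 2.89]. Speed limits (rad/s): [2.39, 2.39, 3.14, 3.14, 3.14, 3.14, 3.14].

INTERFACE

Orientations are given as a unit quaternion [w, x, y, z].
In Python, from station import ctrl, get_state, vision, ticket, models gives the robot as it stands. Calls block until the motion is done:
- ctrl.movep(position, orientation): joint-space move of the TCP to a pose.
- ctrl.movel(position, frame=None, max_speed=0.15): straight line of the TCP; frame=None keeps the orientation; max_speed is the mean speed in m/s.
- ctrl.set_joints(angles): joint-space move.
- ctrl.ungrasp() and ctrl.close_gripper(force=None): open the fingers fully, or close them until they stop; force is the grip in N (None keeps the last).
- ctrl.pause(seconds).
- ctrl.ik(position, orientation): joint angles nearest the present ones, or None.
- get_state(): the state.
- vision.grab_frame(name): name is "side" or "top"; returns (picture, depth): 400x640x3 uint8, blue, green, red; 400x640 float32, m along the optical axis (not along the pixel's ray), 0 where there is no reading.
- vision.camera_info(name): a dict with "mtx" (3x3 intrinsics, pixels), "R" (3x3) and "t" (3): a world point X has camera coordinates R X + t. Camera axes: x right, y down, z forward; pixel columns grow to the right and rows downward; lengths in m; the calibration is good to about 2 mm. A picture is of the moment at which its call begins. camera_info takes no time and is no camera call.
A pose or a line that the arm cannot do raises ctrl.Unreachable and nothing moves.
- ticket.close_job(): hands the job in, once; it reports no verdict.
Trained networks look in the newest picture that a camera, given by its name, has taken for a name from the list of things; names that differ only in an ending like _2 or _b are one class to them, and where a whole thing is asked for, a point or a joint stands for the part that bears it (a point fixed in the world has none). Each returns a list of dicts, best first, with "p" (0 to 1); they miss things now and then, are a little off and sometimes report something else, mostly with a low value. They report only what shows in the picture. A call takes as long as a camera call. They do not tell look-alikes from the thing itself.
- models.recognise(camera, target): "point" ([column, row] in pixels, amid what is visible of it).
- models.masks_of(camera, target): "mask" (400x640 bool, what is visible of it) and "point" ([column, row] in pixels, amid what is visible of it).
The state is a dict: "time": time; "qpos": joint angles; "qd": joint speeds; "tau": joint torques, N m; "tcp_pos": TCP position; "eef_rot": TCP orientation; "contact_force": force on the tool from outside, world axes, zero at the start; "wrist_torque": the same for the moment, N m; "width": finger opening in m.
Only numpy, scipy, OpenCV 4.12 (cv2) and the standard library are available. Lean on these libraries where they do the work, as an engineer would, in place of code of your own. Each camera call takes 0.05 s, during which the arm holds its last target.

TASK

Mount the aluminium laser tube in the vee mount: raise the clamp knob all the way first, then lay the tube on the sloping ramp behind the low brass ridge, its middle in line with the clamp and its red end towards the red-striped side, and let go of it. Nudge it over the ridge so that it rolls down the ramp and settles in the vee by itself, and only then press the knob down until the clamp foot sits firmly on the tube, and let go. Leave everything else on the bench where it is.

Things in the scene. Friction and masses are not known exactly. Their poses are not given: they have to be found in the camera images.
- tube: Laser tube: smooth aluminium cylinder (slippery, friction about 0.3) 170 mm long, 40 mm diameter, 0.3 to 0.5 kg, lying on the bench, free to roll, left or right of the mount; red band at one end, black cap at the other, thin dark line round its middle. Origin on its axis at mid-length; x runs along it to the red end (y, z turn as it rolls).
- tube_red_end (a point): Centre of the tube's red end face, on the axis, 85 mm from the tube's origin.
- mount: Vee mount, fixed, somewhat turned: 265 x 140 mm base, loading ramp on the robot's side, 90 degree steel vee at the far end, both 140 mm wide. Origin on the bench under the vee's bottom line, mid-width. x points down the ramp across the vee, away from the robot; y along the vee to the red-striped side; z up. Vee bottom at z = 12 mm, near lip x = -20, z = 32; far flank rises to z = 46.
- ramp_rest (a point): Mid-axis of the tube when it rests against the ridge: mount x = -125, z = 57.5 mm; axes as the mount's. The ramp (mount x -190 to -20) falls 3 degrees to the vee; an end stop 6 mm high is at x = -187; the brass ridge, 3 mm high, at x = -113.5. A tube let go behind the ridge rolls gently against it and stays; pushed about 12 mm, it tops the ridge and rolls on by itself.
- vee_seat (a point): Mid-axis of the tube when seated in the vee: mount x = 0, z = 40 mm; axes as the mount's. Straight above it is the clamp, in a blue arm 34 mm wide (mount x -17 to 73, z 87 to 101 mm) on a column at the far side (x 51 to 73, 50 mm wide), so the tube cannot be lowered in from above.
- clamp (a joint): Clamp plunger, sliding straight up and down through the arm, in m: 0 = fully raised (the tube passes below), grows downward, stop at 0.024; about 0.018 when the foot sits on a seated tube. Starts partly down (0.010 to 0.020), where it blocks the tube. Friction of about 5 N holds it where it is left.
- clamp_knob (a point): Centre of the flat top of the clamp's black knob: a cylinder of 32 mm diameter and 22 mm height on a thinner stem, straight above vee_seat. Its top is 152 mm above the bench when fully raised; its underside is then 29 mm above the top of the arm, 9 to 19 mm at the start and 11 mm when clamped.
- collimator: Bystander, leave alone: black tube 110 mm long between two 50 x 50 mm square brass flanges, 140 mm overall, lying on the opposite side of the mount from the laser tube. Origin under its middle, x along it.
- spectroscope: Bystander, leave alone: wooden bar 140 x 28 x 30 mm (x, y, z) lying parallel to the laser tube, 33 to 38 mm of free bench between them. Origin under its middle.
- flashlight: Bystander, leave alone: orange flashlight standing on its 67 mm head, 190 mm tall, some 150 mm from the tube's middle beyond its red end. Origin under its middle.
- spool: Bystander, leave alone: wooden spool 68 mm diameter, 70 mm tall, standing some 155 mm from the collimator's middle. Origin under its middle.
- meter_green: Bystander, leave alone: green hand meter lying flat just behind the mount, 170 x 84 x 43 mm (x, y, z). Origin under its middle.
- meter_grey: Bystander, leave alone: grey hand meter lying flat beside the collimator, 170 x 84 x 43 mm (x, y, z). Origin under its middle.
Mind the look-alikes: they are no part of the job. What is shaped like the tube but purple is not meant.

How it is judged:
By the outcome, as a careful person would: the job done as asked, in the order asked, and still so for the second after the job is handed in, with the robot touching nothing.
It also fails if it takes over 72 s, if anything falls off the work surface, if the arm or the gripper's body presses on something with over 40 N, if the wrist force passes 120 N, or if a joint passes its speed limit or range.

## Working session

There is one attempt and no reset: what is moved stays moved. The work goes in short steps, each a Python script; the robot and the scene stay as the last script left them, time stands still between calls to the robot, and variables do not carry over. Pictures are saved under pics/ and viewed, and the job is handed in when it is done.

```bash
mkdir -p pics; ls
python3 - <<'E'
from station import ctrl, get_state, vision, models
import cv2, numpy as np
s=get_state(); print(s['time'],s['tcp_pos'],s['eef_rot'],s['width'],ctrl.pinch_z)
for n in('side','top'):
    im,d=vision.grab_frame(n); cv2.imwrite(f'pics/{n}0.png',im); np.save(f'pics/{n}0.npy',d)
    i=vision.camera_info(n); print(n,np.array(i['mtx']).tolist(),(-np.array(i['R']).T@np.array(i['t'])).round(3),np.array(i['R'])[2].round(3))
    for t in['tube','mount','clamp_knob','collimator','spectroscope','flashlight']:
        print(t,[(np.round(r['p'],2),np.round(r['point'])) for r in models.recognise(n,t)][:4])
E
```

```text
pics
0.0 [ 0.14339597 -0.60781983  0.23044406] [-8.68315971e-04  9.93288249e-01  1.15661940e-01 -1.23516171e-04] 0.08560715318618033 -0.0187
side [[463.84591872427495, 0.0, 321.58411008627314], [0.0, 463.84591872427495, 200.63085401704893], [0.0, 0.0, 1.0]] [0.007 1.138 0.861] [ 0.396 -0.749 -0.531]
tube [(np.float64(0.84), array([320., 287.])), (np.float64(0.79), array([307., 372.]))]
mount [(np.float64(0.92), array([330., 211.]))]
clamp_knob []
collimator [(np.float64(0.77), array([394., 168.]))]
spectroscope [(np.float64(0.81), array([315., 306.]))]
flashlight [(np.float64(0.93), array([262., 255.]))]
top [[424.7448154069966, 0.0, 318.4107883323001], [0.0, 424.7448154069966, 204.36733499125629], [0.0, 0.0, 1.0]] [0.385 0.085 1.339] [ 0.156 -0.011 -0.988]
tube [(np.float64(0.9), array([231., 254.])), (np.float64(0.58), array([150., 286.]))]
mount [(np.float64(0.73), array([346., 217.]))]
clamp_knob [(np.float64(0.58), array([343., 192.]))]
collimator [(np.float64(0.77), array([460., 234.]))]
spectroscope [(np.float64(0.87), array([211., 263.]))]
flashlight [(np.float64(0.95), array([218., 201.]))]
```

View pics/side0.png

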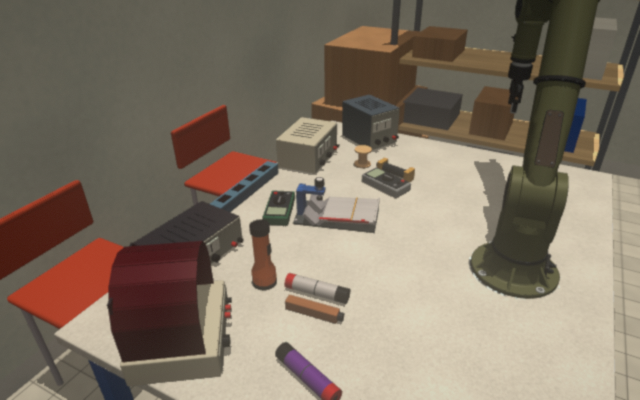

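View pics/top0.png

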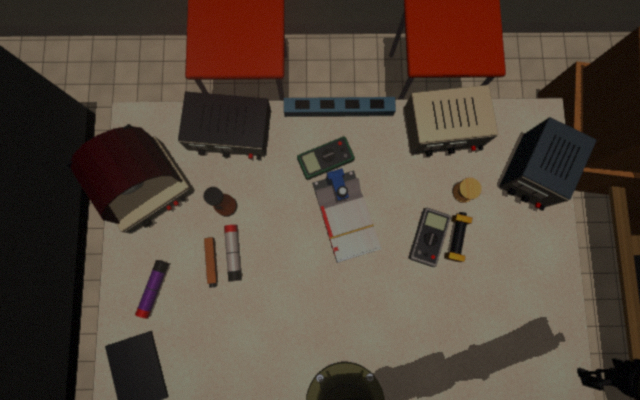

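The aluminium tube is at top (231,254) and side (320,287). The purple look-alike is at top (150,286) and side (307,372), and it is not the one meant. I'll confirm this in crops and look at the mount.

Run:
```python
import cv2,numpy as np
t=cv2.imread('pics/top0.png');s=cv2.imread('pics/side0.png')
a=cv2.resize(t[155:275,300:390],None,fx=5,fy=5,interpolation=cv2.INTER_CUBIC)
b=cv2.resize(t[180:320,130:250],None,fx=4,fy=4,interpolation=cv2.INTER_CUBIC)[:600,:350]
b=cv2.resize(t[180:320,130:250],(300,350),interpolation=cv2.INTER_CUBIC)
c=np.zeros((600,760,3),np.uint8);c[:,:450]=a;c[:350,460:]=b
cv2.imwrite('pics/crop1.png',c)
cv2.imwrite('pics/crop2.png',cv2.resize(s[165:325,240:400],(600,600),interpolation=cv2.INTER_CUBIC))
```

```text
(no output)
```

View pics/crop1.png

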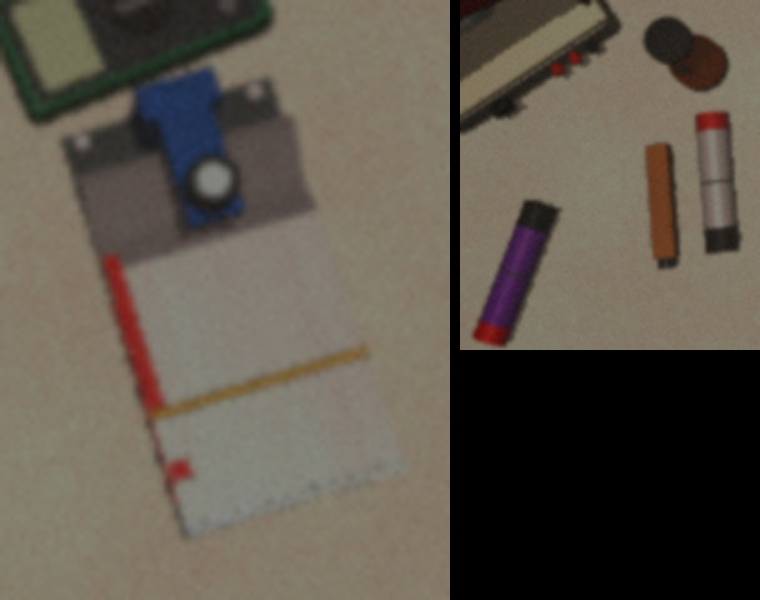

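View pics/crop2.png

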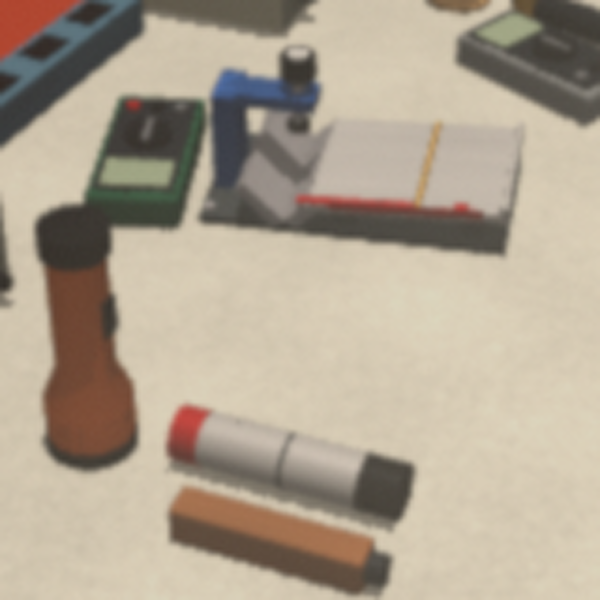

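The crops confirm it. The tube with the bright aluminium body, red band at the far end and black cap towards the robot (top 231,254) is the target. The purple one (150,286) is the decoy. The mount's red stripe is on its left (+y) side, and the knob top is at about top (342.6,191.2). Next I fit the poses.

```bash
cat > h.py <<'E'
import numpy as np, cv2
from scipy.optimize import least_squares, minimize
from scipy.spatial.transform import Rotation as Ro
from station import ctrl, get_state, vision, models
def proj(n,P):
    i=vision.camera_info(n);c=np.atleast_2d(P)@np.array(i['R']).T+np.array(i['t']);q=c@np.array(i['mtx']).T
    return q[:,:2]/q[:,2:]
def cloud(n,d):
    i=vision.camera_info(n);K=np.array(i['mtx']);v,u=np.mgrid[:400,:640]
    c=np.stack([(u-K[0,2])/K[0,0]*d,(v-K[1,2])/K[1,1]*d,d],-1)
    return (c-np.array(i['t']))@np.array(i['R'])
def M(p,P):
    c,s=np.cos(p[2]),np.sin(p[2]);P=np.atleast_2d(P).astype(float)
    return np.c_[p[0]+c*P[:,0]-s*P[:,1],p[1]+s*P[:,0]+c*P[:,1],P[:,2]]
def tubehull(x,y,yaw,z=.02,L=.085,r=.02):
    a=np.linspace(0,2*np.pi,40);P=np.concatenate([np.c_[np.full(40,e),r*np.cos(a),z+r*np.sin(a)] for e in(-L,L)])
    return M((x,y,yaw),P)
def fittube(masks,p0,z=.02):
    S=8
    def cost(p):
        e=0
        for n,m in masks.items():
            q=proj(n,tubehull(*p,z=z));h=cv2.convexHull(q.astype(np.float32)).reshape(-1,2)
            v,u=np.nonzero(m);lo=np.array([u.min()-8,v.min()-8]);hi=np.array([u.max()+9,v.max()+9])
            im=np.zeros(((hi-lo)[1]*S,(hi-lo)[0]*S),np.uint8)
            cv2.fillPoly(im,[np.round((h-lo+.5)*S*16).astype(np.int32)],1,shift=4)
            f=cv2.resize(im.astype(np.float32),tuple((hi-lo).tolist()),interpolation=cv2.INTER_AREA)
            e+=np.abs(f-m[lo[1]:hi[1],lo[0]:hi[0]]).sum()
        return e
    best=minimize(cost,p0,method='Nelder-Mead',options=dict(initial_simplex=[p0]+[np.add(p0,d) for d in([.01,0,0],[0,.01,0],[0,0,.1])],xatol=1e-4,fatol=.05))
    return best.x,best.fun
E
python3 - <<'E'
from h import *
ms={}
for n,near in(('top',(231,254)),('side',(320,287))):
    vision.grab_frame(n)
    r=min(models.masks_of(n,'tube'),key=lambda r:np.hypot(*np.subtract(r['point'],near)))
    m=r['mask'];print(n,r['p'],r['point'],m.sum());ms[n]=m
    d=np.load(f'pics/{n}0.npy');P=cloud(n,d)[m&(d>0)];print(np.median(P,0).round(3),P[:,2].max().round(3))
    x0=np.median(P,0)
for k in({'top':ms['top']},{'side':ms['side']},ms):
    p,f=fittube(k,[x0[0],x0[1],0.]);print('tube',p.round(4),f)
R=lambda x:.032+(-.02-x)*.0524
obs=[('top',[-.19,.07,R(-.19)],(337.2,262.4)),('top',[-.19,-.07,R(-.19)],(380,248.6)),
('top',[-.1135,.07,R(-.1135)+.003],(331.4,237.4)),('top',[-.1135,-.07,R(-.1135)+.003],(373.4,225.2)),('top',[-.02,-.07,.032],(362.6,196.6)),('top',None,(342.6,191.2)),
('side',None,(319.7,178.9)),('side',[-.1135,.07,R(-.1135)+.003],(351.5,220.2)),('side',[-.1135,-.07,R(-.1135)+.003],(356.5,197.5)),('side',[-.19,-.07,R(-.19)],(379.5,198.9))]
def res(p):return np.concatenate([proj(n,M(p[:3],P if P else [0,0,p[3]]))[0]-o for n,P,o in obs])
s=least_squares(res,[.6,.03,.2,.14],loss='soft_l1',x_scale=[.1,.1,.1,.1])
print('mount',s.x.round(4));print(res(s.x).reshape(-1,2).round(1).tolist())
t=cv2.imread('pics/top0.png')
for n in('top','side'):
    im,d=vision.grab_frame(n);P=cloud(n,d);q=proj(n,M(s.x[:3],[[0,0,s.x[3]]]))[0].astype(int)
    print(n,'knob depth pts',P[q[1]-1:q[1]+2,q[0]-1:q[0]+2].reshape(-1,3).round(3).tolist()[::4])
np.save('mount.npy',s.x)
E
```

```text
top 0.86 [230.2, 253.7] 746
[0.444 0.334 0.037] 0.048
side 0.8 [320.5, 289.2] 957
[0.438 0.351 0.034] 0.045
tube [0.4454 0.3381 0.1022] 38.203125
tube [0.4464 0.3386 0.093 ] 69.234375
tube [0.4461 0.3384 0.0996] 110.078125
mount [0.6131 0.0028 0.2855 0.1364]
[[-0.0, -0.0], [1.0, 0.1], [-1.8, 0.9], [-0.4, -0.3], [0.7, 0.1], [-0.4, -0.3], [-0.1, 0.0], [-0.4, -0.3], [0.4, -0.7], [0.1, -0.2]]
top knob depth pts [[0.618, 0.006, 0.14], [0.615, 0.003, 0.138], [0.612, 0.001, 0.14]]
side knob depth pts [[0.623, -0.006, 0.136], [0.615, 0.002, 0.139], [0.608, 0.009, 0.14]]
```

```bash
cat >> h.py <<'E'
def ori(a):
    c,s=np.cos(a),np.sin(a)
    q=Ro.from_matrix([[c,s,0],[s,-c,0],[0,0,-1]]).as_quat();return [q[3],q[0],q[1],q[2]]
mp=np.load('mount.npy')
TU=np.array([.4461,.3384,.0996])
E
python3 - <<'E'
from h import *
for nm,P in(('knob',[mp[0],mp[1],.106]),('tube',[*TU[:2],.006]),('rest',M(mp,[[-.128,0,.042]])[0])):
    base={'knob':mp[2],'tube':TU[2],'rest':mp[2]+np.pi/2}[nm]
    for k in(0,np.pi):
        q=ctrl.ik(list(P),ori(base+k));print(nm,np.round(P,3),k>0,None if q is None else np.round(q,2))
    if nm=='knob':
        q=ctrl.ik(list(P),ori(base+np.pi/2));print('knob90',np.round(q,2))
# refine mount check: overlay
import cv2
R=lambda x:.032+(-.02-x)*.0524
for n in('top','side'):
    im,_=vision.grab_frame(n)
    big=cv2.resize(im,None,fx=5,fy=5,interpolation=cv2.INTER_CUBIC)
    def dr(P,c,cl=True):
        q=proj(n,P);cv2.polylines(big,[np.round((q+.5)*5).astype(int)],cl,c,1)
    dr(M(mp,[[-.19,.07,R(-.19)],[-.19,-.07,R(-.19)],[-.02,-.07,.032],[-.02,.07,.032]]),(0,255,0))
    dr(M(mp,[[-.1135,.07,R(-.1135)+.003],[-.1135,-.07,R(-.1135)+.003]]),(255,0,255))
    dr(M(mp,[[-.19,.07,0],[-.19,-.07,0],[.075,-.07,0],[.075,.07,0]]),(0,255,255))
    dr(M(mp,[[-.017,.017,.101],[-.017,-.017,.101],[.073,-.017,.101],[.073,.017,.101]]),(255,255,0))
    a=np.linspace(0,6.28,30);dr(M(mp,np.c_[.016*np.cos(a),.016*np.sin(a),0*a+mp[3]]),(0,0,255))
    c=proj(n,M(mp,[[-.06,0,.04]]))[0]*5;u,v=int(c[0]),int(c[1])
    cv2.imwrite(f'pics/ov_{n}.png',big[v-300:v+300,u-300:u+300])
E
```

```text
knob [0.613 0.003 0.106] False [ 0.25  0.64 -0.48  1.69  0.36  0.9  -1.66]
knob [0.613 0.003 0.106] True [ 0.59  0.89 -1.23  1.69  0.89  1.23  1.01]
knob90 [ 0.42  0.71 -0.79  1.69  0.59  0.99 -0.3 ]
tube [0.446 0.338 0.006] False [-0.42  0.71 -0.43  1.92  0.49  0.62 -2.63]
tube [0.446 0.338 0.006] True [-0.03  1.01 -1.23  1.91  1.1   1.11 -0.06]
rest [ 0.49  -0.033  0.042] False [ 0.44  0.62 -0.64  2.07  0.62  0.64 -0.34]
rest [ 0.49  -0.033  0.042] True [ 0.01  0.56  0.01  2.08 -0.01  0.51 -2.82]
```

View pics/ov_top.png

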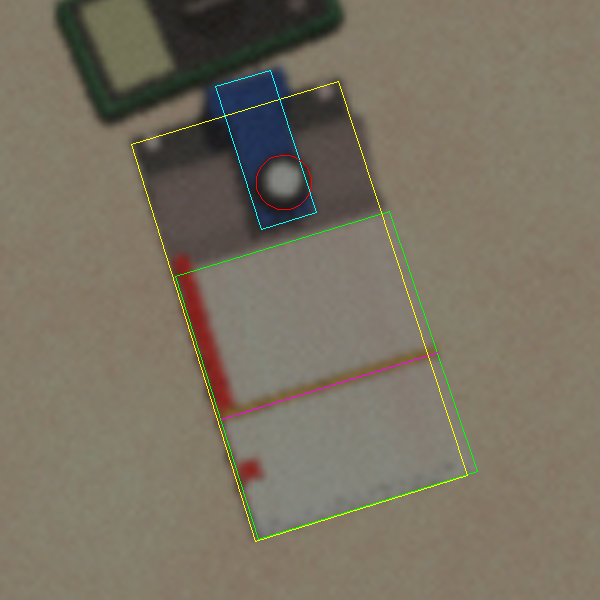

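View pics/ov_side.png

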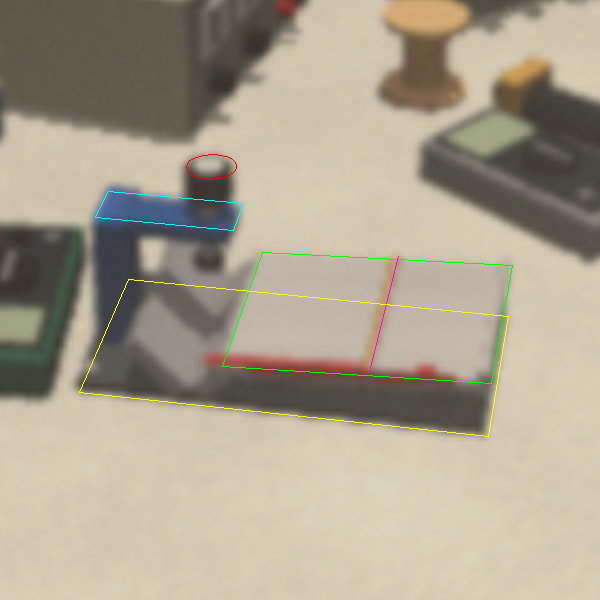

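Overlay: my crop-to-pixel readings left out the half-pixel offset, so the fit sits about 0.4 px right and low. Correcting, then raising the knob.

Run:
```python
from h import *
R=lambda x:.032+(-.02-x)*.0524
obs=[('top',[-.19,.07,R(-.19)],(337.2,262.4)),('top',[-.19,-.07,R(-.19)],(379.0,248.6)),
('top',[-.1135,.07,R(-.1135)+.003],(331.0,237.2)),('top',[-.1135,-.07,R(-.1135)+.003],(373.4,225.0)),('top',[-.02,-.07,.032],(362.6,196.6)),('top',None,(342.6,191.2)),('top',None,(342.6,191.2)),
('side',None,(319.7,178.9)),('side',[-.1135,.07,R(-.1135)+.003],(351.3,220.2)),('side',[-.1135,-.07,R(-.1135)+.003],(356.5,197.3)),('side',[-.19,-.07,R(-.19)],(379.5,198.9))]
def res(p):return np.concatenate([proj(n,M(p[:3],P if P else [0,0,p[3]]))[0]-np.array(o)+.4 for n,P,o in obs])
s=least_squares(res,[.6,.03,.2,.14],loss='soft_l1',f_scale=.5)
print('mount',s.x.round(4));print(res(s.x).reshape(-1,2).round(1).tolist())
np.save('mount.npy',s.x)
for n in('top','side'):
    im=cv2.imread(f'pics/{n}0.png');big=cv2.resize(im,None,fx=5,fy=5,interpolation=cv2.INTER_CUBIC);p=s.x
    def dr(P,c,cl=True):
        q=proj(n,P);cv2.polylines(big,[np.round((q+.5)*5).astype(int)],cl,c,1)
    dr(M(p,[[-.19,.07,R(-.19)],[-.19,-.07,R(-.19)],[-.02,-.07,.032],[-.02,.07,.032]]),(0,255,0))
    dr(M(p,[[-.1135,.07,R(-.1135)+.003],[-.1135,-.07,R(-.1135)+.003]]),(255,0,255))
    dr(M(p,[[-.017,.017,.101],[-.017,-.017,.101],[.073,-.017,.101],[.073,.017,.101]]),(255,255,0))
    a=np.linspace(0,6.28,30);dr(M(p,np.c_[.016*np.cos(a),.016*np.sin(a),0*a+p[3]]),(0,0,255))
    dr(tubehull(.4461,.3384,.0996),(0,255,0))
    c=proj(n,M(p,[[-.06,0,.04]]))[0]*5;u,v=int(c[0]),int(c[1])
    o=np.zeros((400,800,3),np.uint8);o=big[v-250:v+250,u-200:u+200]
    c=proj(n,[TU])[0]*5;u,v=int(c[0]),int(c[1]);o=np.hstack([o,big[v-250:v+250,u-200:u+200]]);cv2.imwrite(f'pics/ov2_{n}.png',o)
```

```text
mount [0.6143 0.0034 0.2862 0.1375]
[[0.2, -0.0], [2.2, 0.1], [-1.1, 1.1], [-0.1, -0.1], [0.9, 0.1], [-0.2, -0.4], [-0.2, -0.4], [-0.2, 0.1], [-0.3, 0.1], [0.4, -0.1], [0.1, 0.2]]
```

View pics/ov2_top.png

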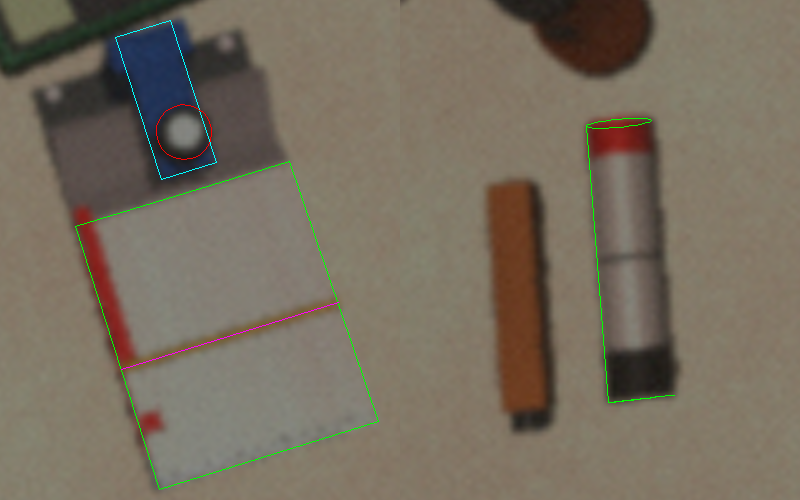

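View pics/ov2_side.png

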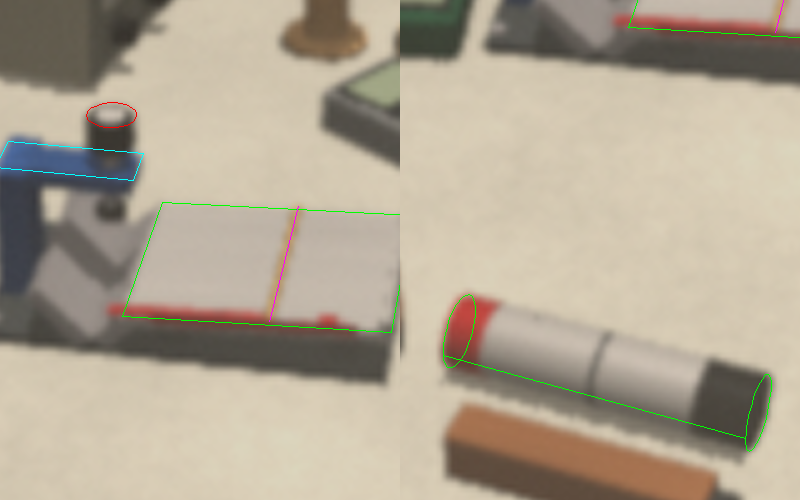

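Run:
```python
from h import *
o=ori(mp[2]);x,y=mp[:2]
def st(l):
    s=get_state();print(l,round(s['time'],2),s['tcp_pos'].round(4),np.round(s['contact_force'],1),round(s['width'],4))
ctrl.movep([x,y,.20],o);st('above')
ctrl.movel([x,y,.107],max_speed=.15);st('down')
ctrl.close_gripper(60);st('closed')
ctrl.movel([x,y,.117],max_speed=.05);st('up10')
z=.117
for k in range(8):
    z+=.002;ctrl.movel([x,y,z],max_speed=.04);st('z%.3f'%z)
    if get_state()['contact_force'][2]<-30:break
for n in('side',):
    im,d=vision.grab_frame(n);cv2.imwrite('pics/knob.png',cv2.resize(im[140:260,240:400],(800,600),interpolation=cv2.INTER_CUBIC))
```

```text
above 3.83 [0.6143 0.0021 0.1999] [0.  0.4 0.3] 0.085
down 4.59 [0.6148 0.0035 0.1078] [-0.5 -0.5  0.5] 0.0855
closed 5.13 [0.6147 0.0028 0.1075] [ 0.3 -2.1  2.8] 0.0301
up10 5.48 [0.6146 0.0028 0.1174] [ 0.4 -4.3  3.2] 0.0307
z0.119 5.73 [0.6146 0.0028 0.1188] [ 3.6 -4.1 -1.4] 0.03
z0.121 5.98 [0.6146 0.0028 0.1206] [ 4.  -4.3 -2.5] 0.0303
z0.123 6.23 [0.6146 0.0028 0.1226] [ 4.8 -3.7 -2.5] 0.0304
z0.125 6.48 [0.6146 0.0028 0.1238] [ 7.2 -3.5 -9.1] 0.0299
z0.127 6.73 [0.6145 0.0028 0.1239] [ 11.5  -2.6 -23.6] 0.0305
z0.129 6.98 [0.6144 0.0028 0.124 ] [ 17.3  -1.2 -37.4] 0.0299
```

View pics/knob.png

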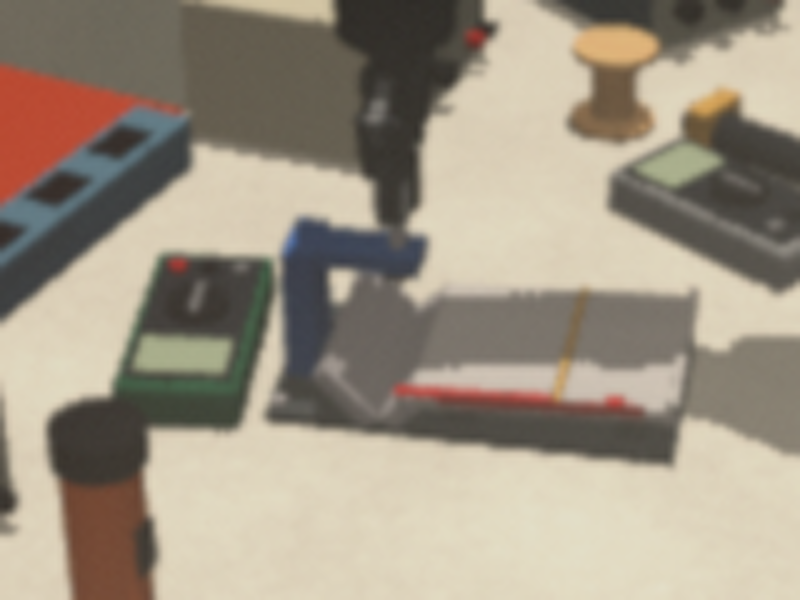

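The plunger reached its hard stop after 16.3 mm of lift, with the force ramping and no further movement. Release, check the height, then pick up the tube.

Run:
```python
from h import *
def st(l):
    s=get_state();print(l,round(s['time'],2),s['tcp_pos'].round(4),np.round(s['contact_force'],1),round(s['width'],4))
x,y=mp[:2]
ctrl.movel([x,y,.1255],max_speed=.05);st('relax')
ctrl.ungrasp();st('open')
ctrl.movel([x,y,.25],max_speed=.25)
T=TU[:2]+.011*np.array([np.sin(TU[2]),-np.cos(TU[2])])
ctrl.movep([*T,.25],ori(TU[2]));st('above tube')
for n in('side','top'):
    im,d=vision.grab_frame(n);P=cloud(n,d);q=proj(n,M(mp[:3],[[0,0,.152]]))[0].round().astype(int)
    print('knob',n,np.median(P[q[1]-1:q[1]+2,q[0]-1:q[0]+2].reshape(-1,3),0).round(4))
    cv2.imwrite(f'pics/b_{n}.png',im)
```

```text
relax 7.28 [0.6145 0.0028 0.1238] [  7.5  -2.9 -12.8] 0.0301
open 7.87 [0.6143 0.0035 0.1257] [-0.2 -0.6 -0.2] 0.0855
above tube 9.88 [0.4482 0.3262 0.2495] [-0.4 -1.2 -0.8] 0.0851
knob side [0.4362 0.3389 0.3597]
knob top [0.6158 0.0044 0.1547]
```

View pics/b_side.png

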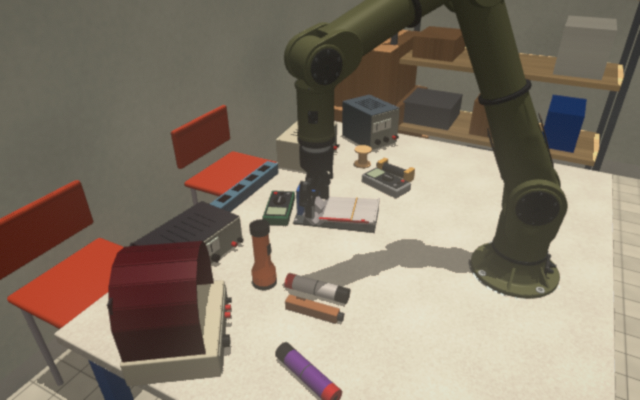

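The view shows the gripper open above the tube and the scene undisturbed. Top depth puts the knob top at 0.155 m (nominal 0.152), so it is fully raised. Now the grasp.

Run:
```python
from h import *
def st(l):
    s=get_state();print(l,round(s['time'],2),s['tcp_pos'].round(4),np.round(s['contact_force'],1),round(s['width'],4))
T=TU[:2]+.011*np.array([np.sin(TU[2]),-np.cos(TU[2])])
ctrl.movel([*T,.006],max_speed=.2);st('down')
ctrl.close_gripper(40);st('closed')
ctrl.movel([*T,.15],max_speed=.2);st('lift')
im,d=vision.grab_frame('side');cv2.imwrite('pics/c_side.png',cv2.resize(im[150:330,220:420],(800,600),interpolation=cv2.INTER_CUBIC)[:600])
```

```text
down 11.35 [0.4477 0.3279 0.0069] [0.3 0.6 0.8] 0.0853
closed 11.84 [0.4475 0.3277 0.0066] [-0.8 -0.6  5.8] 0.0388
lift 12.71 [0.4466 0.3265 0.1487] [ 0.8 -0.4 -2.8] 0.0391
```

View pics/c_side.png

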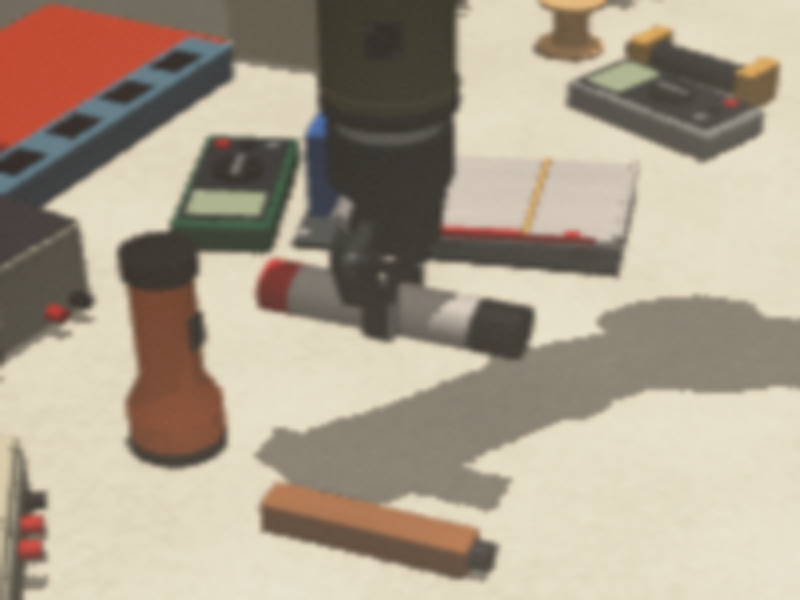

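The tube is held level, red end at (275,285) and gripped near its middle; the flashlight and spectroscope are untouched. Carry it to above the ramp.

Run:
```python
from h import *
def st(l):
    s=get_state();print(l,round(s['time'],2),s['tcp_pos'].round(4),np.round(s['contact_force'],1),round(s['width'],4),s['qpos'].round(2))
s=get_state()['tcp_pos'];ctrl.movel([s[0],s[1],.25],max_speed=.25)
B=M(mp[:3],[[-.128,0,0]])[0]
ctrl.movep([B[0],B[1],.20],ori(mp[2]+np.pi/2));st('over')
ctrl.movel([B[0],B[1],.075],max_speed=.2);st('low')
for n,c in(('top',(350,220)),('side',(350,200))):
    im,d=vision.grab_frame(n)
    r=models.masks_of(n,'tube');print(n,[(round(float(k['p']),2),np.round(k['point'])) for k in r])
    u,v=c;cv2.imwrite(f'pics/d_{n}.png',cv2.resize(im[v-60:v+60,u-80:u+80],(800,600),interpolation=cv2.INTER_CUBIC))
```

```text
over 15.18 [ 0.4915 -0.0321  0.1998] [-0.4 -0.1 -3.5] 0.0387 [ 0.76  0.52 -1.12  1.88  0.53  1.08 -0.29]
low 15.96 [ 0.4922 -0.0321  0.0758] [-0.2  0.2 -3.9] 0.0387 [ 0.63  0.66 -0.96  2.04  0.75  0.84 -0.48]
top [(0.97, array([149., 286.]))]
side [(0.65, array([359., 200.])), (0.64, array([306., 373.]))]
```

View pics/d_top.png

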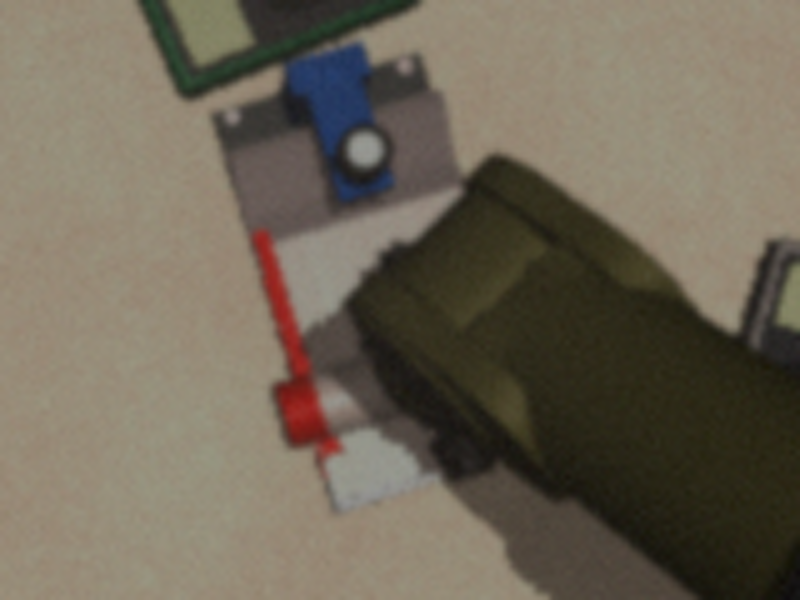

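View pics/d_side.png

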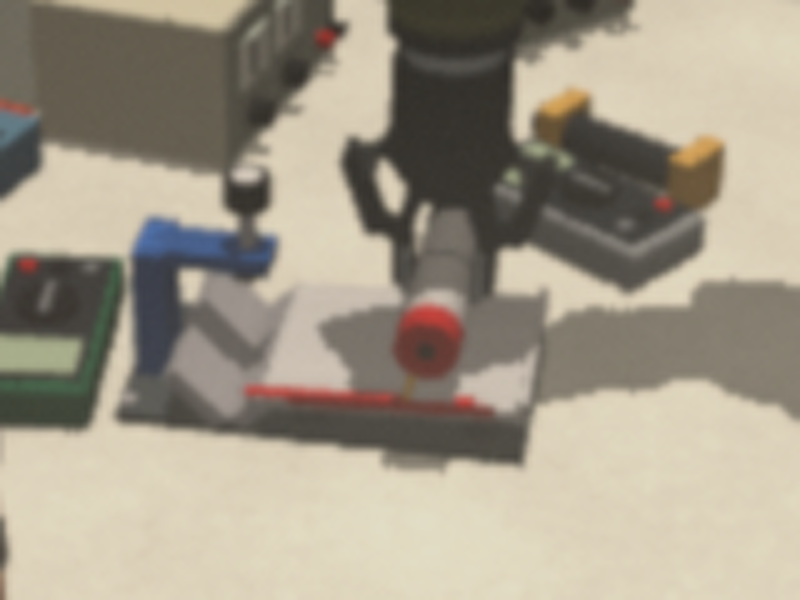

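Run:
```python
from h import *
c=get_state()['tcp_pos'];d=np.array([-np.sin(mp[2]),np.cos(mp[2]),0])
for o in(-.005,0,.005):
    P=c+[0,0,.0134]+d*(.085+o)
    print(o,proj('side',[P]).round(1),proj('top',[P+[0,0,.015]]).round(1))
print(M([0,0,-mp[2]],[c-[mp[0],mp[1],0]]).round(4))
```

```text
-0.005 [[355.1 208.7]] [[328.4 241.7]]
0 [[354.9 209.6]] [[326.8 242.2]]
0.005 [[354.7 210.5]] [[325.1 242.7]]
[[-0.1273 -0.0002  0.0761]]
```

Red end leads to the striped side and sits about 2 mm short along y by both views. I apply +2 mm, lower and release.

Run:
```python
from h import *
def st(l):
    s=get_state();print(l,round(s['time'],2),s['tcp_pos'].round(4),np.round(s['contact_force'],1),round(s['width'],4))
B=M(mp[:3],[[-.128,.002,0]])[0]
ctrl.movel([B[0],B[1],.049],max_speed=.1);st('near')
z=.049
while z>.042:
    z-=.001;ctrl.movel([B[0],B[1],z],max_speed=.03);st('%.3f'%z)
    if get_state()['contact_force'][2]>2:break
ctrl.ungrasp();st('open')
ctrl.movel([B[0],B[1],.17],max_speed=.25)
C=M(mp[:3],[[-.20,0,0]])[0]
ctrl.movel([C[0],C[1],.17],max_speed=.3);st('back')
for n,c in(('top',(350,220)),('side',(350,200))):
    im,d=vision.grab_frame(n)
    u,v=c;cv2.imwrite(f'pics/e_{n}.png',cv2.resize(im[v-60:v+60,u-80:u+80],(800,600),interpolation=cv2.INTER_CUBIC))
    r=models.masks_of(n,'tube');print(n,[(round(float(k['p']),2),np.round(k['point']),k['mask'].sum()) for k in r])
```

```text
near 16.57 [ 0.4908 -0.0307  0.049 ] [ 0.7 -0.3 -3.9] 0.0385
0.048 16.82 [ 0.4912 -0.0308  0.0484] [-0.2  0.4 -4.3] 0.039
0.047 17.07 [ 0.4909 -0.0309  0.0471] [ 0.   0.4 -3.7] 0.0388
0.046 17.32 [ 0.4909 -0.0308  0.046 ] [ 0.3  0.3 -4.1] 0.0388
0.045 17.57 [ 0.4909 -0.0308  0.0449] [-0.1  0.3 -4.6] 0.0388
0.044 17.82 [ 0.491  -0.0308  0.0443] [-1.1  0.2  3.9] 0.0385
open 18.34 [ 0.491  -0.0308  0.044 ] [0.9 0.6 0.1] 0.0858
back 19.38 [ 0.4208 -0.054   0.169 ] [ 0.8 -0.1 -0.3] 0.0855
top [(0.93, array([152., 288.]), np.int64(801)), (0.68, array([347., 236.]), np.int64(615))]
side [(0.97, array([359., 204.]), np.int64(470)), (0.86, array([305., 375.]), np.int64(1484))]
```

View pics/e_top.png

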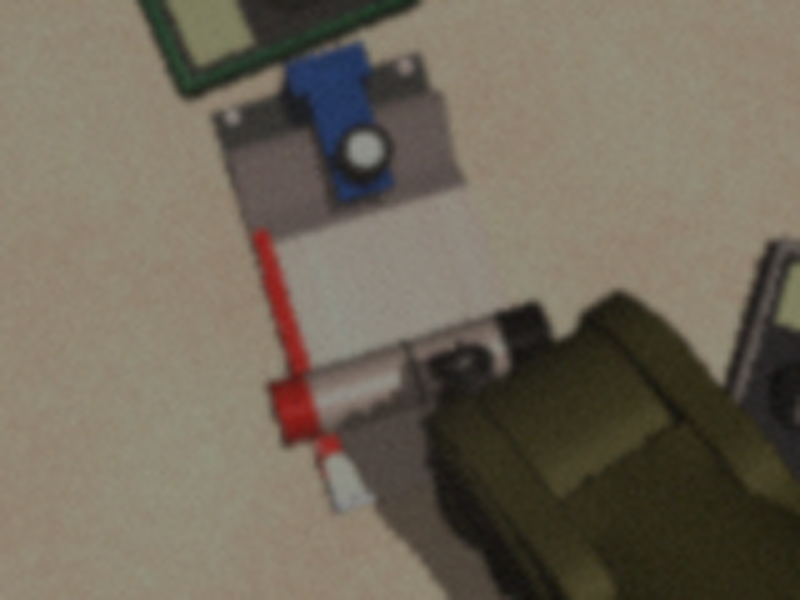

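View pics/e_side.png

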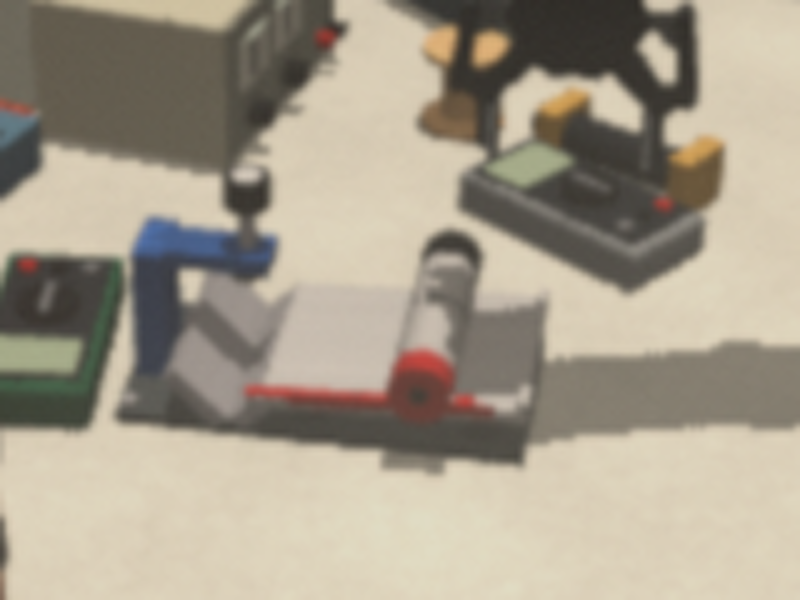

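Run:
```python
from h import *
for y in(-.004,0,.004):
    print(y,'mid',proj('top',M(mp[:3],[[-.125,y,.0775]])).round(1),'red',proj('top',M(mp[:3],[[-.125,y+.085,.0705]])).round(1),'redface side',proj('side',M(mp[:3],[[-.125,y+.085,.0575]])).round(1))
sm=None
vision.grab_frame('side');r=[k for k in models.masks_of('side','tube') if k['point'][1]<250][0]
x=M(mp[:3],[[-.125,0,0]])[0]
p,f=fittube({'side':r['mask']},[x[0],x[1],mp[2]+np.pi/2],z=.0575);print(M([0,0,-mp[2]],[[p[0]-mp[0],p[1]-mp[1],0]]).round(4),p[2]-mp[2]-np.pi/2,f)
im,_=vision.grab_frame('side');v,u=np.nonzero(r['mask']);print(u.min(),u.max(),v.min(),v.max())
```

```text
-0.004 mid [[354.8 233.3]] red [[327.5 241.9]] redface side [[354.  217.6]]
0 mid [[353.5 233.7]] red [[326.2 242.3]] redface side [[353.8 218.3]]
0.004 mid [[352.2 234.1]] red [[324.9 242.7]] redface side [[353.6 219. ]]
[[-0.1229  0.002   0.    ]] -0.0031188748185475568 24.109375
347 365 186 224
```

Run:
```python
from h import *
print(proj('top',M(mp[:3],[[0,0,.152],[0,.004,.152],[0,0,.154]])).round(2))
im,_=vision.grab_frame('top')
g=im.astype(int)
# knob centre: bright blob centroid
sub=im[180:200,332:354].min(2).astype(float);w=np.where(sub>120,sub,0);v,u=np.mgrid[180:200,332:354];print('knob',(w*u).sum()/w.sum(),(w*v).sum()/w.sum(),sub.max())
# profile along the tube on visible upper side
for x in(-.125,-.119):
    ys=np.arange(-.02,.09,.002)
    q=proj('top',M(mp[:3],np.c_[0*ys+x,ys,0*ys+.0765])).astype(np.float32)
    pr=cv2.remap(im,q[:,0].reshape(1,-1),q[:,1].reshape(1,-1),cv2.INTER_CUBIC)[0].astype(int)
    print(x);print([(round(y*1000),int(p[1])) for y,p in zip(ys,pr)])
```

```text
[[342.32 189.46]
 [340.98 189.86]
 [342.36 189.32]]
knob 342.4409448818898 189.18930446194227 140.0
-0.125
[(-20, 39), (-18, 34), (-16, 32), (-14, 31), (-12, 29), (-10, 28), (-8, 32), (-6, 44), (-4, 55), (-2, 56), (0, 54), (2, 51), (4, 53), (6, 58), (8, 63), (10, 72), (12, 94), (14, 118), (16, 133), (18, 139), (20, 139), (22, 141), (24, 140), (26, 139), (28, 139), (30, 139), (32, 138), (34, 138), (36, 138), (38, 138), (40, 139), (42, 140), (44, 140), (46, 140), (48, 140), (50, 139), (52, 139), (54, 140), (56, 141), (58, 141), (60, 141), (62, 135), (64, 118), (66, 91), (68, 61), (70, 45), (72, 39), (74, 38), (76, 38), (78, 40), (80, 39), (82, 38), (84, 38), (86, 40), (88, 44)]
-0.119
[(-20, 37), (-18, 36), (-16, 35), (-14, 35), (-12, 34), (-10, 34), (-8, 38), (-6, 46), (-4, 57), (-2, 61), (0, 56), (2, 46), (4, 51), (6, 63), (8, 68), (10, 78), (12, 92), (14, 105), (16, 115), (18, 118), (20, 119), (22, 117), (24, 122), (26, 120), (28, 117), (30, 117), (32, 117), (34, 120), (36, 121), (38, 120), (40, 121), (42, 120), (44, 119), (46, 119), (48, 119), (50, 117), (52, 119), (54, 119), (56, 119), (58, 120), (60, 118), (62, 114), (64, 102), (66, 75), (68, 52), (70, 36), (72, 31), (74, 30), (76, 31), (78, 31), (80, 31), (82, 32), (84, 31), (86, 31), (88, 45)]
```

The tube lies behind the ridge with its red end on the striped side. The mid-line is about 2 mm from the clamp centre (dip at y = +2 mm in top, side fit +2 mm) and yaw is within 0.2°. Now the nudge with shut fingers.

Run:
```python
from h import *
def st(l):
    s=get_state();f=np.array(s['contact_force']);X=M([0,0,-mp[2]],[s['tcp_pos']-[mp[0],mp[1],0]])[0]
    fx=f[0]*np.cos(mp[2])+f[1]*np.sin(mp[2]);print(l,round(s['time'],2),X.round(4),'fx',round(fx,1),f.round(1));return fx
def go(x,z,v):
    B=M(mp[:3],[[x,.002,0]])[0];ctrl.movel([B[0],B[1],z],max_speed=v)
ctrl.close_gripper(30)
go(-.195,.12,.2)
go(-.185,.053,.15);st('down')
go(-.168,.053,.05);f0=st('pre')
x=-.168;xc=None
for k in range(24):
    x+=.0015;go(x,.053,.03);f=st('%.4f'%x)
    if xc is None and f<f0-1.5: xc=x
    if k%3==2 or (xc and x>xc+.008):
        vision.grab_frame('side');r=[q for q in models.recognise('side','tube') if q['point'][1]<250];pt=r[0]['point'] if r else None;print('  tube',pt)
        if pt is not None and pt[0]<350: print('rolled');break
    if xc and x>xc+.0165: break
```

```text
down 21.55 [-0.1845  0.002   0.0539] fx -0.6 [-0.4 -0.7 -0.4]
pre 22.04 [-0.1678  0.0021  0.0531] fx 0.5 [ 0.5 -0.2 -0.5]
-0.1665 22.29 [-0.1666  0.002   0.053 ] fx -0.2 [-0.2  0.  -0.4]
-0.1650 22.54 [-0.1649  0.002   0.053 ] fx -0.6 [-0.1 -1.9  0. ]
-0.1635 22.79 [-0.1634  0.002   0.053 ] fx 0.2 [ 0.3 -0.2 -0.3]
  tube [354.2, 210.3]
-0.1620 23.14 [-0.1618  0.002   0.053 ] fx 0.6 [ 0.7 -0.4  0. ]
-0.1605 23.39 [-0.1603  0.002   0.053 ] fx -0.3 [-0.4  0.3 -0.5]
-0.1590 23.64 [-0.1589  0.002   0.053 ] fx 0.1 [ 0.   0.  -0.6]
  tube [358.5, 210.3]
-0.1575 23.99 [-0.1573  0.002   0.053 ] fx 0.6 [0.6 0.2 0.5]
-0.1560 24.24 [-0.1559  0.002   0.053 ] fx 0.0 [-0.1  0.5  0.4]
-0.1545 24.49 [-0.1554  0.002   0.0529] fx -4.5 [-4.6 -0.   3.6]
  tube [357.5, 210.5]
-0.1530 24.84 [-0.1552  0.002   0.0528] fx -9.1 [-9.  -1.9  8.8]
-0.1515 25.09 [-0.1551  0.002   0.0527] fx -12.7 [-12.5  -2.4  13.3]
-0.1500 25.34 [-0.155   0.0019  0.0526] fx -17.5 [-17.4  -2.9  17. ]
  tube [356.9, 209.0]
-0.1485 25.69 [-0.1549  0.0019  0.0525] fx -21.5 [-21.3  -3.8  22. ]
-0.1470 25.94 [-0.1548  0.0019  0.0524] fx -25.5 [-25.4  -4.   24.9]
-0.1455 26.19 [-0.1548  0.0019  0.0522] fx -28.8 [-28.5  -5.4  27.6]
  tube [357.1, 207.0]
-0.1440 26.54 [-0.1546  0.0018  0.052 ] fx -32.7 [-32.4  -5.9  30.9]
  tube [356.0, 211.1]
-0.1425 26.89 [-0.1546  0.0018  0.0518] fx -36.7 [-36.3  -6.6  34.2]
  tube [354.3, 209.8]
-0.1410 27.24 [-0.1545  0.0018  0.0516] fx -38.9 [-38.5  -6.8  36.1]
  tube [355.5, 208.5]
-0.1395 27.59 [-0.1545  0.0018  0.0514] fx -42.9 [-42.5  -7.5  38.5]
  tube [355.8, 211.3]
-0.1380 27.94 [-0.1544  0.0017  0.0511] fx -46.1 [-45.5  -8.9  40.2]
  tube [354.1, 210.3]
```

The push was blocked. The reaction on the tool was 45° upwards, so the outward-flaring finger back was bearing on the tube's upper rear quarter and wedging it down. I'll back off, turn the tool 90° so the flat sides of the fingers push, and look.

Run:
```python
from h import *
def st(l):
    s=get_state();f=np.array(s['contact_force']);X=M([0,0,-mp[2]],[s['tcp_pos']-[mp[0],mp[1],0]])[0]
    fx=f[0]*np.cos(mp[2])+f[1]*np.sin(mp[2]);print(l,round(s['time'],2),X.round(4),'fx',round(fx,1),f.round(1));return fx
def go(x,z,v):
    B=M(mp[:3],[[x,.002,0]])[0];ctrl.movel([B[0],B[1],z],max_speed=v)
go(-.165,.053,.1);st('back')
go(-.185,.11,.2)
B=M(mp[:3],[[-.185,.002,0]])[0]
ctrl.movep([B[0],B[1],.11],ori(mp[2]));st('turned');print(get_state()['qpos'].round(2))
go(-.185,.052,.15);st('down')
for n,c in(('top',(350,220)),('side',(350,200))):
    im,d=vision.grab_frame(n)
    u,v=c;cv2.imwrite(f'pics/f_{n}.png',cv2.resize(im[v-60:v+60,u-80:u+80],(800,600),interpolation=cv2.INTER_CUBIC))
```

```text
back 28.46 [-0.1636  0.0018  0.0533] fx 1.3 [ 1.2  0.5 -0.8]
turned 30.04 [-0.185   0.0023  0.1095] fx 0.1 [-0.1  0.6  0.4]
[ 0.47  0.43 -0.58  2.13  0.37  0.68 -1.65]
down 30.57 [-0.185   0.0022  0.052 ] fx -0.2 [-0.1 -0.1  0.2]
```

View pics/f_side.png

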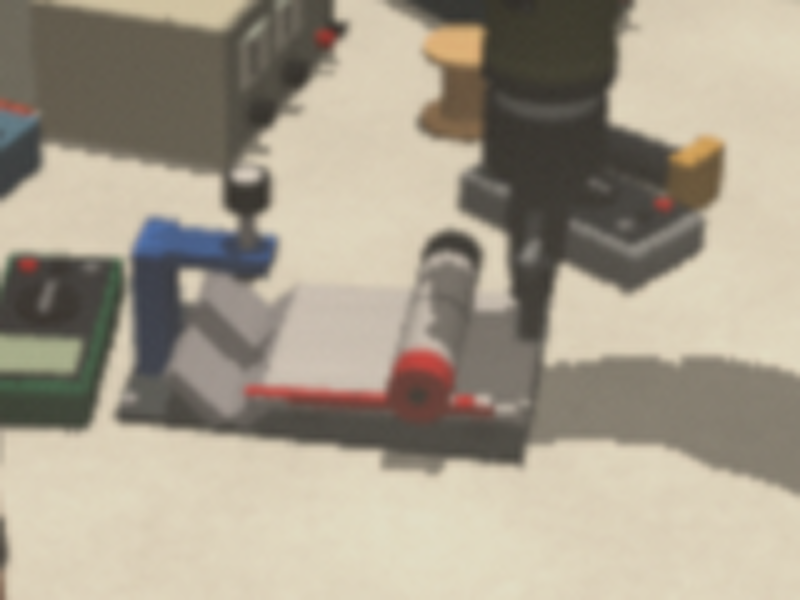

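View pics/f_top.png

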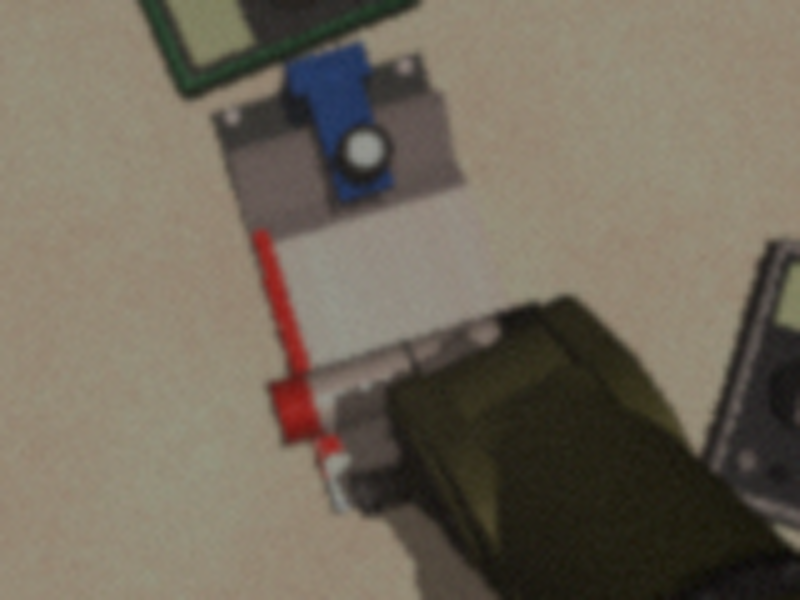

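Both pictures show the tube still at rest behind the ridge (side (420,385)) and the fingers' narrow flat side facing it. Pushing again, with a stop on force.

Run:
```python
from h import *
def st(l):
    s=get_state();f=np.array(s['contact_force']);X=M([0,0,-mp[2]],[s['tcp_pos']-[mp[0],mp[1],0]])[0]
    fx=f[0]*np.cos(mp[2])+f[1]*np.sin(mp[2]);print(l,round(s['time'],2),X.round(4),'fx',round(fx,1),f.round(1));return fx
def go(x,z,v):
    B=M(mp[:3],[[x,.002,0]])[0];ctrl.movel([B[0],B[1],z],max_speed=v)
go(-.163,.053,.06);st('pre')
x=-.163;xc=None;k=0
while x<-.134:
    x+=.002;k+=1;go(x,.053,.03);f=st('%.4f'%x)
    if f<-22: print('too hard');break
    if xc is None and f<-1.8: xc=x
    if x>-.148:
        vision.grab_frame('side');r=[q for q in models.recognise('side','tube') if q['point'][1]<250];pt=r[0]['point'] if r else None;print('  tube',pt)
        if pt is not None and pt[0]<347: print('rolled');break
im,d=vision.grab_frame('side');cv2.imwrite('pics/g_side.png',cv2.resize(im[140:260,270:430],(800,600),interpolation=cv2.INTER_CUBIC))
```

```text
pre 31.19 [-0.1628  0.0021  0.053 ] fx -0.6 [-0.6 -0.2  0.2]
-0.1610 31.44 [-0.1611  0.002   0.053 ] fx -1.4 [-1.2 -0.6 -0.9]
-0.1590 31.69 [-0.1589  0.002   0.053 ] fx 0.4 [ 0.4  0.3 -0.4]
-0.1570 31.94 [-0.1568  0.002   0.053 ] fx -0.9 [-1.  0. -0.]
-0.1550 32.19 [-0.1548  0.002   0.053 ] fx 0.2 [ 0.3 -0.2  0.5]
-0.1530 32.44 [-0.1541  0.002   0.0528] fx -4.0 [-4.1 -0.4  1.8]
-0.1510 32.69 [-0.1541  0.0019  0.0525] fx -9.1 [-8.8 -2.5  5. ]
-0.1490 32.94 [-0.1539  0.0019  0.0522] fx -12.1 [-12.   -2.1   7. ]
-0.1470 33.19 [-0.1538  0.0018  0.0519] fx -16.8 [-16.   -5.1  10.1]
  tube [358.3, 206.0]
-0.1450 33.54 [-0.1468  0.0019  0.0527] fx -2.3 [-2.4 -0.2  0.2]
  tube None
-0.1430 33.89 [-0.142   0.0021  0.0531] fx -1.1 [-0.7 -1.4  0.5]
  tube [348.8, 203.0]
-0.1410 34.24 [-0.1407  0.002   0.053 ] fx 1.0 [0.9 0.2 0.6]
  tube [323.5, 208.0]
rolled
```

View pics/g_side.png

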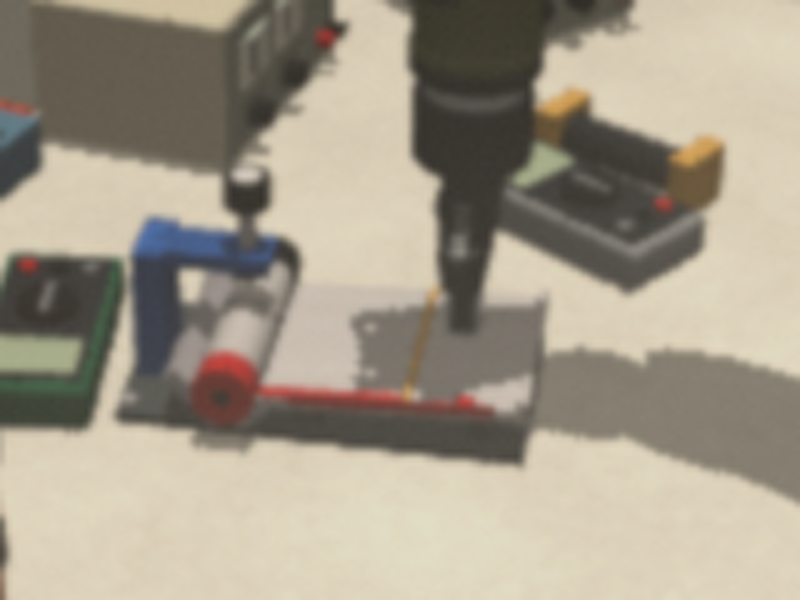

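It topped the ridge and rolled on. At this moment it is entering the vee, red face at (222,388). I'll retract upwards and check that it has settled.

Run:
```python
from h import *
def go(x,z,v):
    B=M(mp[:3],[[x,.0,0]])[0];ctrl.movel([B[0],B[1],z],max_speed=v)
go(-.165,.10,.2);go(-.16,.20,.25)
for n,c in(('top',(350,220)),('side',(350,200))):
    im,d=vision.grab_frame(n)
    u,v=c;cv2.imwrite(f'pics/i_{n}.png',cv2.resize(im[v-60:v+60,u-80:u+80],(800,600),interpolation=cv2.INTER_CUBIC))
    r=[k for k in models.masks_of(n,'tube') if k['point'][1]<250]
    if n=='side' and r:
        p,f=fittube({n:r[0]['mask']},[mp[0],mp[1],mp[2]+np.pi/2],z=.04);print(M([0,0,-mp[2]],[[p[0]-mp[0],p[1]-mp[1],0]]).round(4),p[2]-mp[2]-np.pi/2,f)
print('seat red face side',proj('side',M(mp[:3],[[0,.085,.04]])),'black',proj('side',M(mp[:3],[[0,-.085,.06]])),get_state()['time'])
```

```text
[[-0.0008  0.007   0.    ]] -0.016412322059442097 79.53125
seat red face side [[314.1089932  218.81025393]] black [[324.29070058 186.40056594]] 35.5583
```

View pics/i_side.png

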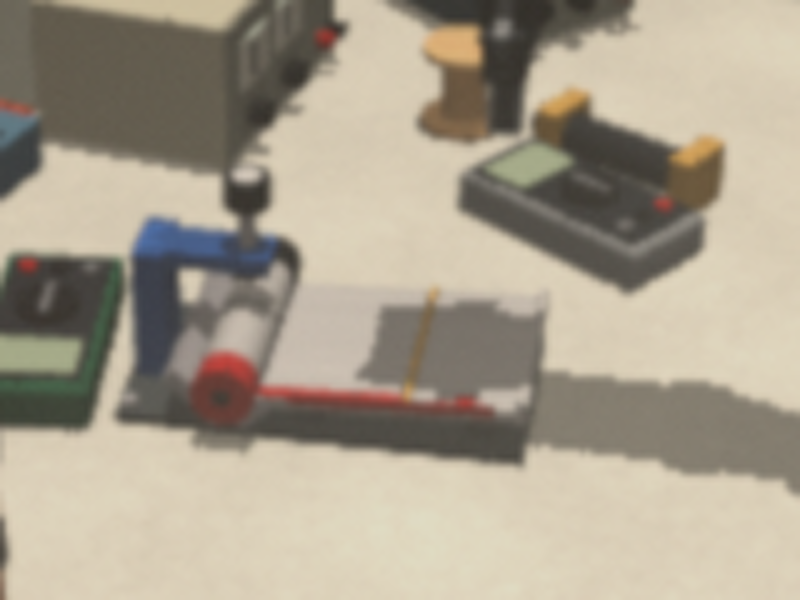

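View pics/i_top.png

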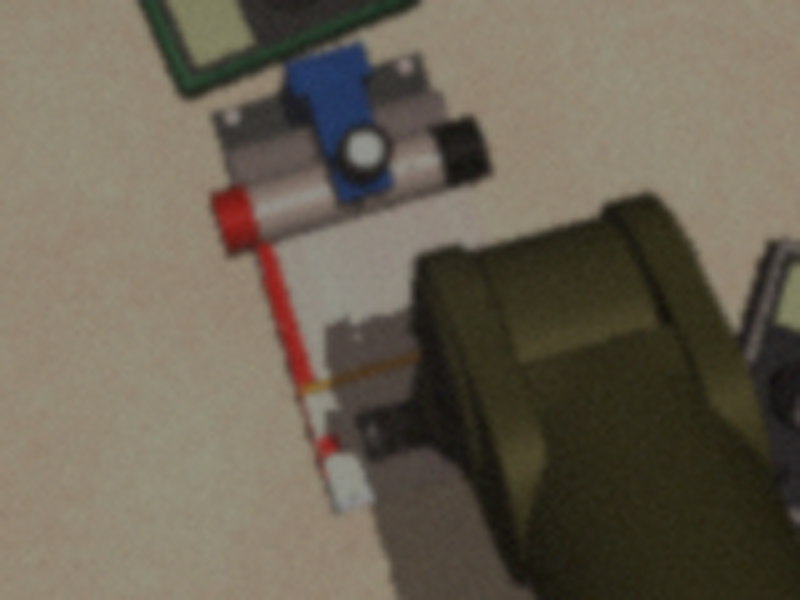

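Run:
```python
from h import *
for y in(0,.004):print(proj('top',M(mp[:3],[[0,.085+y,.055],[0,-.085+y,.055]])).round(1).tolist())
im,d=vision.grab_frame('top');P=cloud('top',d)
for y in(-.05,-.035,.035,.05,.065):
    q=proj('top',M(mp[:3],[[0,y,.06]]))[0].round().astype(int);print(y,np.median(P[q[1]-1:q[1]+2,q[0]-1:q[0]+2,2]).round(4))
ys=np.arange(-.095,.1,.0025)
q=proj('top',M(mp[:3],np.c_[0*ys-.005,ys,0*ys+.059])).astype(np.float32)
pr=cv2.remap(im,q[:,0].reshape(1,-1),q[:,1].reshape(1,-1),cv2.INTER_CUBIC)[0].astype(int)
print([(round(y*1e3,1),p[1],p[2]) for y,p in zip(ys,pr) if abs(y)>.05])
```

```text
[[313.8, 203.5], [366.6, 187.5]]
[[312.6, 203.9], [365.3, 187.9]]
-0.05 0.0597
-0.035 0.062
0.035 0.06
0.05 0.0604
0.065 0.0595
[(np.float64(-95.0), np.int64(132), np.int64(146)), (np.float64(-92.5), np.int64(131), np.int64(145)), (np.float64(-90.0), np.int64(130), np.int64(143)), (np.float64(-87.5), np.int64(123), np.int64(136)), (np.float64(-85.0), np.int64(98), np.int64(110)), (np.float64(-82.5), np.int64(64), np.int64(70)), (np.float64(-80.0), np.int64(40), np.int64(42)), (np.float64(-77.5), np.int64(32), np.int64(36)), (np.float64(-75.0), np.int64(32), np.int64(36)), (np.float64(-72.5), np.int64(32), np.int64(36)), (np.float64(-70.0), np.int64(31), np.int64(35)), (np.float64(-67.5), np.int64(31), np.int64(34)), (np.float64(-65.0), np.int64(33), np.int64(37)), (np.float64(-62.5), np.int64(30), np.int64(36)), (np.float64(-60.0), np.int64(32), np.int64(35)), (np.float64(-57.5), np.int64(46), np.int64(49)), (np.float64(-55.0), np.int64(75), np.int64(80)), (np.float64(-52.5), np.int64(111), np.int64(119)), (np.float64(50.0), np.int64(132), np.int64(139)), (np.float64(52.5), np.int64(
[... 211 characters left out ...]
t64(143)), (np.float64(65.0), np.int64(96), np.int64(143)), (np.float64(67.5), np.int64(58), np.int64(143)), (np.float64(70.0), np.int64(42), np.int64(145)), (np.float64(72.5), np.int64(35), np.int64(144)), (np.float64(75.0), np.int64(33), np.int64(142)), (np.float64(77.5), np.int64(33), np.int64(141)), (np.float64(80.0), np.int64(37), np.int64(143)), (np.float64(82.5), np.int64(38), np.int64(141)), (np.float64(85.0), np.int64(43), np.int64(128)), (np.float64(87.5), np.int64(69), np.int64(115)), (np.float64(90.0), np.int64(107), np.int64(125)), (np.float64(92.5), np.int64(127), np.int64(140)), (np.float64(95.0), np.int64(132), np.int64(145)), (np.float64(97.5), np.int64(133), np.int64(145))]
```

Seated: the tube top is at z = 0.060 m along its whole length, with the ends at about -83 and +87 mm, so it is centred within 2 mm. Press the knob.

Run:
```python
from h import *
def st(l):
    s=get_state();print(l,round(s['time'],2),s['tcp_pos'].round(4),np.round(s['contact_force'],1));return s['contact_force'][2]
x,y=mp[:2]
ctrl.movel([x,y,.20],max_speed=.25)
ctrl.movel([x,y,.160],max_speed=.15);st('above')
ctrl.movel([x,y,.142],max_speed=.06);st('142')
z=.142
while z>.118:
    z-=.002;ctrl.movel([x,y,z],max_speed=.03);f=st('%.3f'%z)
    if f>32:break
ctrl.movel([x,y,.20],max_speed=.2)
B=M(mp[:3],[[-.20,0,0]])[0];ctrl.movel([B[0],B[1],.22],max_speed=.3);st('away')
for n,c in(('top',(350,220)),('side',(350,200))):
    im,d=vision.grab_frame(n);P=cloud(n,d)
    if n=='top':
        for Q in([0,0,.134],[0,.05,.06],[0,-.05,.06]):
            q=proj(n,M(mp[:3],[Q]))[0].round().astype(int);print(Q,np.median(P[q[1]-1:q[1]+2,q[0]-1:q[0]+2,2]).round(4))
    u,v=c;cv2.imwrite(f'pics/j_{n}.png',cv2.resize(im[v-60:v+60,u-80:u+80],(800,600),interpolation=cv2.INTER_CUBIC));cv2.imwrite(f'pics/jf_{n}.png',im)
```

```text
above 36.82 [0.6136 0.0028 0.1604] [-0.1 -0.9 -0.4]
142 37.27 [0.6137 0.0033 0.1416] [-0.1  0.2 -1.1]
0.140 37.52 [0.614  0.0033 0.1398] [ 0.3 -0.  -0.5]
0.138 37.77 [0.6142 0.0034 0.1379] [-0.9 -0.2  0.4]
0.136 38.02 [0.6142 0.0034 0.1358] [-0.2 -0.5  0.6]
0.134 38.27 [0.6142 0.0034 0.1343] [-1.8 -0.3  5.4]
0.132 38.52 [0.6143 0.0034 0.1341] [-6.7 -1.5 19.3]
0.130 38.77 [0.6144 0.0034 0.1339] [-12.4  -1.9  33.2]
away 40.08 [ 0.4238 -0.0529  0.2199] [0.7 0.2 0.4]
[0, 0, 0.134] 0.1348
[0, 0.05, 0.06] 0.0603
[0, -0.05, 0.06] 0.059
```

View pics/j_side.png

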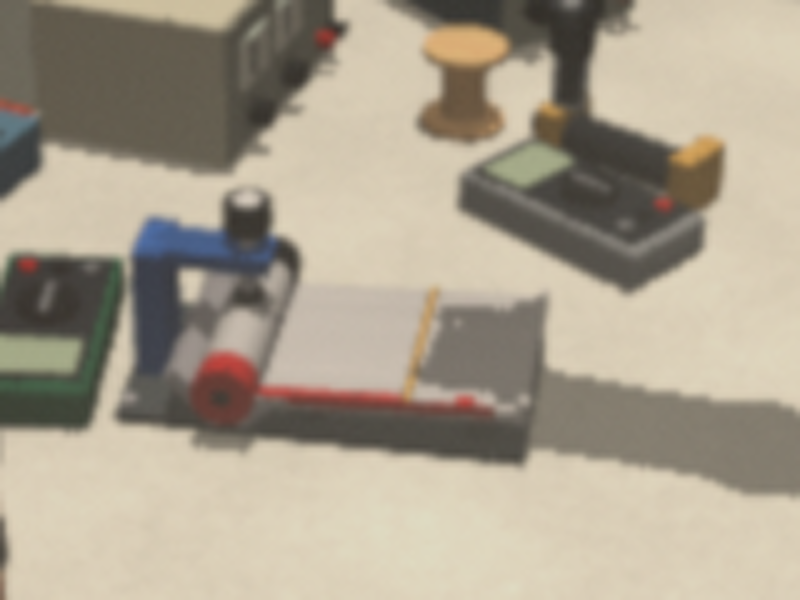

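View pics/jf_top.png

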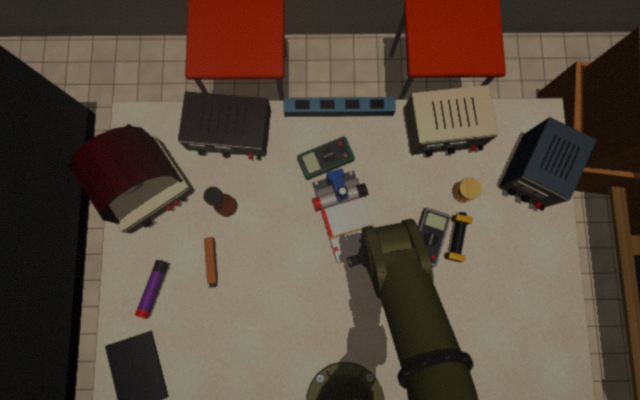

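The pictures show the clamp foot at (248,292) on the tube. The tube is seated with its red end at (222,390) on the striped side, the bystanders are where they were, and the gripper is clear. Knob top is at 0.135 m (expected 0.134). Handing in.

```bash
python3 -c "
from station import ticket,get_state
print(get_state()['time']);print(ticket.close_job())"
```

```text
40.1833
the job is handed in; nothing more can be done
None
```

The laser tube is mounted and clamped in the vee, and I handed the job in at 40.2 s of the 72 s allowed.

**What I did:**
1. I raised the knob 16.3 mm to its hard stop.
2. I laid the aluminium tube (not the purple one) behind the ridge with its red end to the red-striped side, and let go.
3. I nudged it over the ridge, and it rolled into the vee by itself.
4. I pressed the knob down with 33 N until it stopped, then let go and moved clear.

**Last checks:**
- **Clamp:** the knob top reads 0.135 m, against 0.134 m expected when clamped. The picture shows the foot on the tube.
- **Tube:** its top is level at about 0.060 m, and it sits about 2 mm towards the red-striped side of the clamp line, within the calibration error.
- **Bystanders:** all look unmoved in the last top picture.

**What failed or disagreed:**
- **First nudge:** it jammed because the flared backs of the fingers wedged on the tube. The force climbed to about 46 N horizontally and 61 N in total. That was finger contact and well under the 120 N wrist limit, and the tube did not move. I turned the tool 90° and the second push worked.
- **Seat position:** one automatic fit from the side camera put the tube 7 mm off along the vee, but the clamp arm partly hid it there. The top view and the red end face both contradicted it, so I relied on those.

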